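Nudge the tube spacer up the gutter and shut the keeper

TASK

With a fingertip, push the blue-banded aluminium tube spacer steadily up the sloped gutter and over the crest, so that it rests against the black stop at the top and cannot roll back; then push the red keeper shut, all the way across the gutter behind it. Do not lift the spacer, flick it or let it run away back down the slope, and leave everything else on the bench where it is.

Things in the scene. Friction and masses are not known exactly. Their poses are not given: they have to be found in the camera images.
- jig: fixed wooden board 250 x 400 mm, 12 mm thick, on the bench, a sloped straight aluminium gutter along its middle (x = 0). Origin: centre of its underside, at bench height; +y uphill along the gutter, -x roughly towards the robot, z up. The gutter runs from y = -175 to +162 mm, is 46 mm wide inside, 54 outside; its polished side walls stand 10 mm above its floor (friction with the spacer about 0.3)
- low_end (a point): gutter floor at the low end, on the centre line (jig frame: 0, -175, 27 mm). From here the floor rises at 7 degrees to the crest. A rubber bumper bar crosses the gutter here, 10 mm thick (y = -175 to -165), its top 10 mm above the floor: there is free room above it behind the spacer
- crest (a point): gutter floor at the crest, on the centre line (jig frame: 0, 75, 58 mm). Beyond it the floor dips at 6 degrees to the upper stop
- stop_top (a point): top edge of the face of the black upright stop that closes the gutter's upper end (jig frame: 0, 150, 87 mm)
- seat (a point): where the spacer's centre lies when the spacer rests against the upper stop (jig frame: 0, 120, 83 mm)
- spacer: the round part: aluminium tube offcut with two blue bands and dark ends, 60 mm in diameter, 40 mm long, 0.15 to 0.31 kg, lying across the gutter, so that it rolls freely along it. It starts against the low bumper. Let go below the crest it rolls back; past the crest it rolls the last bit by itself and stays against the stop. Origin: its centre; its axes turn as it rolls
- spacer_center (a point): centre of the spacer (at the start: 0, -146, 61 mm in the jig's frame)
- keeper (a joint): angle (rad) of the red keeper, a level blade on an upright pivot beside the gutter, on the robot's side. 0: parallel to the gutter, pointing downhill; grows as its free end swings over the gutter and uphill (counter-clockwise from above); 1.57, its end stop: straight across the gutter, 7 mm behind the seated spacer. Starts open (-0.3 to 0.15), stays where left (0.05 N m friction, no spring)
- keeper_pivot (a point): point on the keeper's pivot axis, half-way up the blade (jig frame: -60, 79, 89 mm). The blade is 92 mm long, 6 mm thick, 30 mm tall, 74 to 104 mm above the bench
- keeper_end (a point): the free end of the keeper's blade, half-way up, 92 mm from the pivot
- bush: a loose copper flanged bush, standing, 44 mm across and 42 mm tall, on the far side of the jig's board; to be left alone. Origin: centre of its underside
- post_cap: a loose yellow plastic post cap, 40 mm across and 31 mm tall, on the near side of the jig's board by the gutter's low end; to be left alone. Origin: centre of its underside
- oil: a loose white bottle with a red cap, 52 mm across and 130 mm tall, left of the jig; to be left alone. Origin: centre of its underside
- tape: a loose blue ring (roll of tape), 100 mm across and 25 mm tall, lying flat right of the jig; to be left alone. Origin: centre of its underside
- driver: a loose screwdriver lying right of the robot; to be left alone
- mug: a loose green cup, 80 mm across and 90 mm tall, left of the jig beyond the bottle; to be left alone. Origin: centre of its underside
Things that resemble listed ones, but are neither listed nor needed, are in the scene too. Of the things like the spacer, leave any that is pink or purple; of the rest the larger one is meant.

How it is judged (in metres and radians):
On the way, in this order (a step that is already met when the one before it is completed fails the run):
1. the spacer rests in the dip against the stop, the keeper still open (y of spacer_center in the frame of jig between 0.11 and 0.126 m and z of spacer_center in the frame of jig between 0.077 and 0.09 m and x of spacer_center in the frame of jig between -0.01 and 0.01 m and linear speed of spacer below 0.05 m/s and value of joint keeper below 1.2 rad), for 0.2 s.
2. the keeper is across the gutter behind the seated spacer (y of spacer_center in the frame of jig between 0.11 and 0.126 m and z of spacer_center in the frame of jig between 0.077 and 0.09 m and x of spacer_center in the frame of jig between -0.01 and 0.01 m and value of joint keeper above 1.42 rad), for 0.2 s.
At the end, for the whole second after the job is handed in: The spacer lies still in the dip at the top of the gutter, its centre within 10 mm of where it touches the stop, and the keeper is shut across the gutter (above 1.42 rad of 1.57) (all of step 2 and linear speed of spacer below 0.02 m/s).
It fails at once if the spacer is lifted off the gutter's floor (by some 13 to 22 mm) or leaves the gutter sideways (z of spacer_center in the frame of jig above 0.102 m or (y of spacer_center in the frame of jig below -0.1 m and z of spacer_center in the frame of jig above 0.08 m) or (y of spacer_center in the frame of jig below -0.03 m and z of spacer_center in the frame of jig above 0.088 m) or (y of spacer_center in the frame of jig below 0.04 m and z of spacer_center in the frame of jig above 0.097 m) or z of spacer_center in the frame of jig below 0.05 m or x of spacer_center in the frame of jig above 0.015 m or x of spacer_center in the frame of jig below -0.015 m).
It fails at once if the spacer rolls fast (over 0.35 m/s): flicked, or let run away down the slope (linear speed of spacer above 0.35 m/s).
It fails at once if a bystander is moved by more than 20 mm (distance of any of bush, post_cap, oil, tape, driver, mug from where it was at the start of the episode above 0.02 m).
It also fails if it takes over 58 s, if anything falls off the work surface, if the arm or the gripper's body presses on something with over 40 N, if the wrist force passes 120 N, or if a joint passes its speed limit or range.

ROBOT

A 6-joint arm with a two-finger parallel gripper is mounted at the origin on the work surface. World frame = base frame: x ahead of the robot, y to its left, z up, the work surface at z = 0. Lengths are in mm, angles in rad, forces in N, time in s.
With the tool pointing down it reaches from about 350 to 725 mm from the base axis. Payload 4.3 kg.
Tool frame: the origin (TCP) lies midway between the tips of the shut fingers; the grasp point (between the pads) lies 19 mm behind it; z points along the fingers, y is the direction in which the jaws open and shut (so a half turn about z gives the same grasp; the last joint's range is limited). The gripper opens to 85 mm and grips with 20 to 120 N. Pads are 22 mm wide; open, the fingers measure 114 mm over their backs; the gripper's body (76 mm by 85 mm) begins 54 mm behind the grasp point. The pads swing forward as they close: fully open they stand 13 mm farther back than shut.
Start: joints at [1.229, 0.377, 0.081, 1.274, 0, 1.46], TCP at [132.099, 559.658, 231.329] pointing down, gripper open.
Joint ranges: [-2.72, 2.72], [-0.84, 1.66], [-1.02, 1.22], [-1.77, 2.12], [-1.37, 1.28], [-3.14, 3.14]. Speed limits (rad/s): [2.57, 2.57, 3.14, 3.14, 3.14, 3.14].

INTERFACE

Orientations are given as a unit quaternion [w, x, y, z].
In Python, from bench import get_obs, grab_frame, job_done gives the robot as it stands.
- The arm moves only by the tool move_arm, never from a script. Its argument "series" is a list of rows, each an object of numbers: "fingers": the finger opening in mm, from 0 to 85.4; "x", "y", "z": the shift along the tool's x, y, z in mm; "wx", "wy", "wz": the turn, a rotation vector about the tool's x, y, z in rad. A call has 1 to 20 rows; each row is the pose to reach, as a shift and turn from the pose measured when the call began, along the tool's axes at that moment; what a row does not reach only later rows make up. A row lasts 1/12 s, in which the tool goes at most 41.7 mm and 7.16 degrees, less where a joint would pass 70% of its speed; a pose out of reach is approached as far as the arm can. A call with a gripper value outside its range is refused whole. The fingers move at their own pace and stop on an object; "force" is the grip in N (left out, the last holds). Time passes only in rows, so rows that repeat a pose let the fingers close. It gives the time, the measured TCP pose, the force and the opening at its end, in the units of the state.
- get_obs(): the state, without advancing time (a new reading comes with each control period).
- grab_frame(name): name is "scene" or "top"; returns a dict with "image" (480x640x3 uint8, blue, green, red), "intrinsics" (3x3 intrinsics, pixels), "pose" (4x4, takes a point from camera to world coordinates). Camera axes: x right, y down, z forward; pixel columns grow to the right and rows downward; lengths in mm; the calibration is good to about 2 mm. A picture is of the moment at which its call begins. There is no depth.
- job_done(): hands the job in, once; it reports no verdict.
The state is a dict: "clock": time; "q": joint angles; "joint_vel": joint speeds; "joint_torque": joint torques, N m; "tool_pos": TCP position; "tool_rot": TCP orientation; "wrist_force": force on the tool from outside, world axes, zero at the start; "wrist_torque": the same for the moment, N m; "opening": opening from 0.0 (shut) to 1.0 (fully open).
Only numpy, scipy, OpenCV 4.12 (cv2) and the standard library are available. Lean on these libraries where they do the work, as an engineer would, in place of code of your own. Each camera call takes 0.05 s, during which the arm holds its last target.

## Working session

There is one attempt and no reset: what is moved stays moved. The work goes in short steps, Python scripts to look and compute and a tool call to move; the robot and the scene stay as the last step left them, time stands still between calls to the robot, and variables do not carry over. Pictures are saved under pics/ and viewed, and the job is handed in when it is done.

Besides the shell and the picture viewer there is one more tool, called after "Call:" in YAML: its name, and indented under it one key for each argument. move_arm: Moves the arm, as the interface text tells. Its arguments: {"type":"object","properties":{"series":{"type":"array","items":{"type":"object","properties":{"fingers":{"type":"number"},"x":{"type":"number"},"y":{"type":"number"},"z":{"type":"number"},"wx":{"type":"number"},"wy":{"type":"number"},"wz":{"type":"number"}}}},"force":{"type":"number"}},"required":["series"]}

```bash
ls; mkdir -p pics; python3 - <<'E'
from bench import *
import cv2
print(get_obs())
for n in("scene","top"):
    f=grab_frame(n);cv2.imwrite(f"pics/{n}0.png",f["image"]);print(f["intrinsics"],f["pose"])
E
```

```text
pics
{'clock': 0.0, 'q': array([ 1.22871891e+00,  3.78108910e-01,  7.96456029e-02,  1.27440247e+00,
       -5.32943942e-06,  1.46050011e+00]), 'joint_vel': array([ 5.62786781e-04, -3.42038881e-04,  1.04528202e-05, -2.90318482e-03,
        1.96970542e-03, -8.20192724e-04]), 'joint_torque': array([ 1.38868108e-04, -4.63605738e+01,  2.69875073e+01,  2.07607500e-02,
       -1.67429853e-04,  6.51846321e-06]), 'tool_pos': array([131.85845168, 559.00958659, 230.34233589]), 'tool_rot': array([-2.29453926e-04,  1.15631296e-01,  9.93291666e-01, -1.00896729e-03]), 'wrist_force': array([-0.22256658, -0.21996392, -0.02279973]), 'wrist_torque': array([ 0.03798299, -0.02720125,  0.01904941]), 'opening': 1.0012921574629474}
[[545.84238689   0.         318.71674578]
 [  0.         545.84238689 237.75212007]
 [  0.           0.           1.        ]] [[-1.44430401e-02  7.54307113e-01 -6.56362840e-01  1.31295493e+03]
 [ 9.99863767e-01  1.61409267e-02 -3.45214039e-03  1.66443283e+01]
 [ 7.99033044e-03 -6.56323281e-01 -7.54437476e-01  1.01827864e+03]
 [ 0.00000000e+00  0.00000000e+00  0.00000000e+00  1.00000000e+00]]
[[442.28700057   0.         319.62459118]
 [  0.         442.28700057 245.33218326]
 [  0.           0.           1.        ]] [[-1.66478295e-02 -9.83656777e-01  1.79282444e-01  2.81213159e+02]
 [-9.99855246e-01  1.57480479e-02 -6.44092977e-03  2.33294887e+01]
 [ 3.51231571e-03 -1.79363719e-01 -9.83776560e-01  1.23511704e+03]
 [ 0.00000000e+00  0.00000000e+00  0.00000000e+00  1.00000000e+00]]
```

View pics/scene0.png

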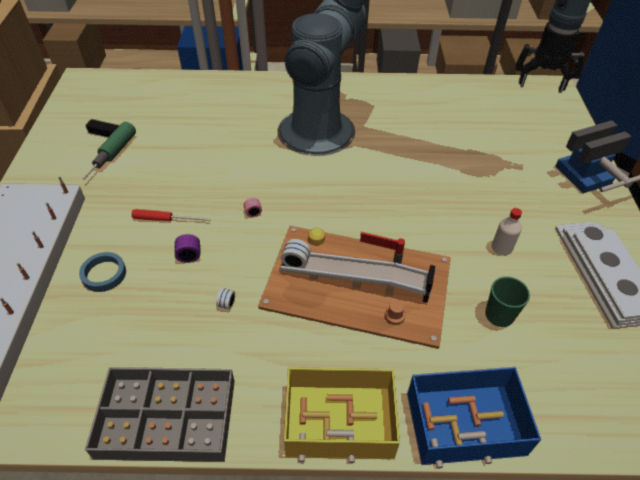

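View pics/top0.png

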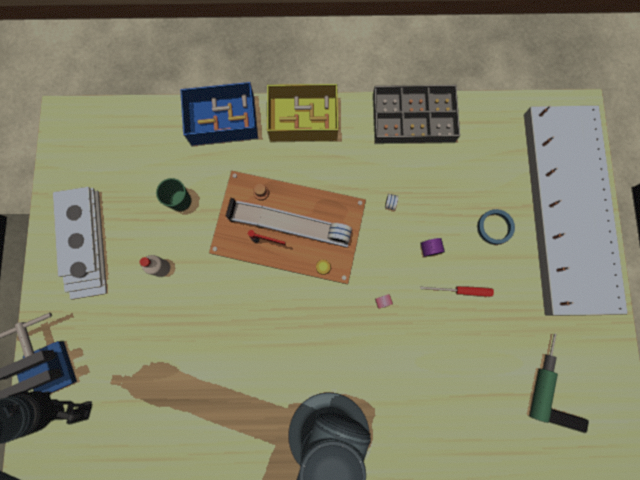

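The scene view shows the jig with the banded spacer at its low end (scene px 296,254; top px 340,232). Other candidates: a small banded ring (scene 227,298), a purple one (187,248) and a pink one (253,207). The one in the gutter fits because it is the larger of the blue-banded pair. Next I'll measure the jig pose and take an enlarged crop.

```bash
cat > h.py <<'E'
import numpy as np, cv2
from bench import *
def ray(f,p,z):
    K,T=f["intrinsics"],f["pose"]
    p=np.atleast_2d(p).astype(float)
    d=np.c_[(p-[K[0,2],K[1,2]])/[K[0,0],K[1,1]],np.ones(len(p))]@T[:3,:3].T
    return T[:3,3]+d*((z-T[2,3])/d[:,2])[:,None]
def proj(f,P):
    K,T=f["intrinsics"],f["pose"]
    c=(np.atleast_2d(P)-T[:3,3])@T[:3,:3]
    return c[:,:2]/c[:,2:]*[K[0,0],K[1,1]]+[K[0,2],K[1,2]]
def jigpose():
    return np.load("jig.npz")
E
python3 - <<'E'
from h import *
for n,win in (("top",(190,150,390,300)),("scene",(240,215,470,350))):
    f=grab_frame(n);im=f["image"];hsv=cv2.cvtColor(im,cv2.COLOR_BGR2HSV)
    m=cv2.inRange(hsv,(3,110,60),(16,255,255))
    k=np.zeros_like(m);x0,y0,x1,y1=win;k[y0:y1,x0:x1]=m[y0:y1,x0:x1]
    k=cv2.morphologyEx(k,cv2.MORPH_OPEN,np.ones((3,3)))
    c=max(cv2.findContours(k,0,2)[0],key=cv2.contourArea)
    hull=cv2.convexHull(c)[:,0]
    q=cv2.approxPolyDP(hull,6,True)
    P=ray(f,hull,12)[:,:2].astype(np.float32)
    r=cv2.minAreaRect(P);print(n,r, q.reshape(-1,2).tolist())
    ang=np.radians(r[2]);bp=cv2.boxPoints(r);print(bp.round(1).tolist())
    cv2.imwrite(f"pics/{n}_crop.png",cv2.resize(im[y0-10:y1+10,x0-10:x1+10],None,fx=3,fy=3,interpolation=cv2.INTER_CUBIC))
E
```

```text
top ((562.559814453125, 104.2115249633789), (397.6405029296875, 247.8899383544922), 76.49836730957031) [[229, 178], [243, 173], [358, 198], [363, 209], [348, 281], [216, 254], [211, 244]]
[[395.6000061035156, -60.20000076293945], [636.7000122070312, -118.0999984741211], [729.5, 268.6000061035156], [488.5, 326.5]]
scene ((567.613525390625, 102.09476470947266), (397.7459411621094, 252.60980224609375), 76.53265380859375) [[449, 257], [437, 347], [259, 307], [278, 255], [409, 249]]
[[398.5, -61.900001525878906], [644.0999755859375, -120.69999694824219], [736.7999877929688, 266.1000061035156], [491.1000061035156, 324.8999938964844]]
```

View pics/top_crop.png

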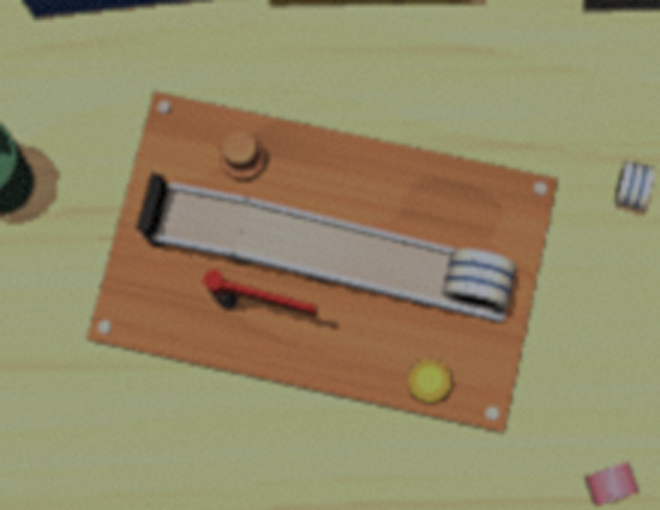

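View pics/scene_crop.png

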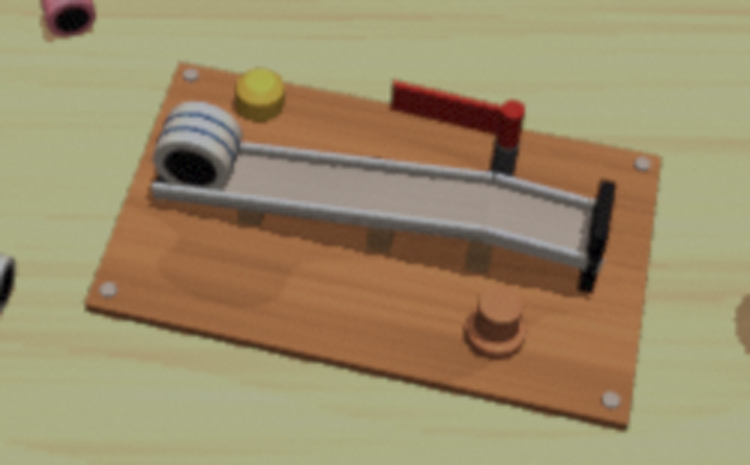

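The crop confirms it: the ~60 mm tube with two blue bands sits across the gutter's low end, and its lookalike is clearly smaller. I'll check the jig pose by projecting known points into both views.

```bash
cat >> h.py <<'E'
A=np.radians(76.5);U=np.array([np.cos(A),np.sin(A),0]);X=np.array([np.sin(A),-np.cos(A),0])
O=np.array([565,103,0.])
def j2w(p):
    p=np.atleast_2d(p).astype(float);return O+p[:,:1]*X+p[:,1:2]*U+p[:,2:]*[0,0,1]
def w2j(p):
    d=np.asarray(p)-O;return np.array([d@X,d@U,d[2]])
E
python3 - <<'E'
from h import *
pts=[(0,-146,61),(0,75,58),(-23,75,68),(23,75,68),(0,150,87),(-60,79,104)]+[(a*125,b*200,12) for a,b in((1,1),(1,-1),(-1,-1),(-1,1))]
pts+=[(-27,-175,37),(27,-175,37),(-27,150,60),(27,150,60)]
out=[]
for n,win in (("top",(190,150,390,300)),("scene",(240,215,470,350))):
    f=grab_frame(n);im=f["image"];x0,y0,x1,y1=win
    b=cv2.resize(im[y0:y1,x0:x1],None,fx=3,fy=3,interpolation=cv2.INTER_CUBIC)
    for p in proj(f,j2w(pts)): cv2.circle(b,tuple(int(v) for v in ((p-[x0,y0]+.5)*3)),3,(0,255,0),1)
    cv2.imwrite(f"pics/{n}_ov.png",b)
E
```

```text
(no output)
```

View pics/top_ov.png

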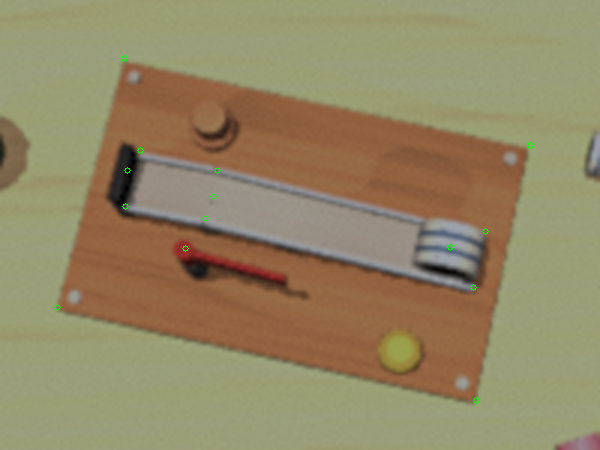

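View pics/scene_ov.png

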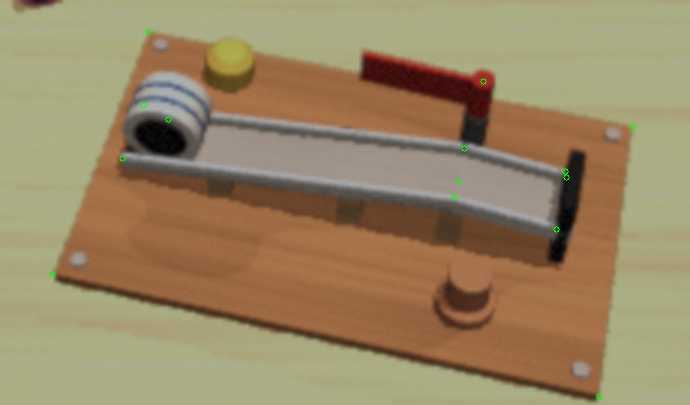

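Projected points fall on the corners, gutter walls, stop and pivot within about 2–3 mm in both views. The keeper is at about -0.1 rad, so it is open. Next I'll compute the approach behind the spacer in tool axes.

```bash
cat >> h.py <<'E'
from scipy.spatial.transform import Rotation as Rn
def st():
    o=get_obs();q=o["tool_rot"];R=Rn.from_quat([q[1],q[2],q[3],q[0]]).as_matrix();return o,R
def to(*js):
    o,R=st();print("t",o["clock"],"jig tcp",w2j(o["tool_pos"]).round(1),"F",o["wrist_force"].round(2),"q",o["q"].round(2))
    print("tool axes in jig",[(R[:,i]@X).round(3).item() for i in range(3)],[(R[:,i]@U).round(3).item() for i in range(3)],[R[2,i].round(3).item() for i in range(3)])
    for j in js: print(j,"->",(R.T@(j2w(j)[0]-o["tool_pos"])).round(1))
E
python3 -c "
from h import *
to((0,-210,230),(0,-210,120),(0,-210,54))"
```

```text
t 0.3 jig tcp [-527.6  342.8  231. ] F [ 0.05 -0.8  -0.07] q [ 1.23  0.38  0.08  1.27 -0.    1.46]
tool axes in jig [-1.0, -0.004, -0.0] [-0.004, 1.0, -0.001] [0.0, -0.001, -1.0]
(0, -210, 230) -> [-525.4 -554.8    1.3]
(0, -210, 120) -> [-525.5 -554.7  111.3]
(0, -210, 54) -> [-525.5 -554.7  177.3]
```

Call:
move_arm:
  series:
    - {"x": -525, "y": -555, "z": 0, "wz": 0, "fingers": 0}
    - {"x": -525, "y": -555, "z": 0, "wz": 0, "fingers": 0}
    - {"x": -525, "y": -555, "z": 0, "wz": 0.2, "fingers": 0}
    - {"x": -525, "y": -555, "z": 0, "wz": 0.3, "fingers": 0}
    - {"x": -525, "y": -555, "z": 0, "wz": 0.4, "fingers": 0}
    - {"x": -525, "y": -555, "z": 0, "wz": 0.5, "fingers": 0}
    - {"x": -525, "y": -555, "z": 0, "wz": 0.6, "fingers": 0}
    - {"x": -525, "y": -555, "z": 0, "wz": 0.7, "fingers": 0}
    - {"x": -525, "y": -555, "z": 0, "wz": 0.8, "fingers": 0}
    - {"x": -525, "y": -555, "z": 0, "wz": 0.9, "fingers": 0}
    - {"x": -525, "y": -555, "z": 0, "wz": 1.0, "fingers": 0}
    - {"x": -525, "y": -555, "z": 0, "wz": 1.1, "fingers": 0}
    - {"x": -525, "y": -555, "z": 0, "wz": 1.2, "fingers": 0}
    - {"x": -525, "y": -555, "z": 0, "wz": 1.3, "fingers": 0}
    - {"x": -525, "y": -555, "z": 0, "wz": 1.4, "fingers": 0}
    - {"x": -525, "y": -555, "z": 0, "wz": 1.5, "fingers": 0}
    - {"x": -525, "y": -555, "z": 0, "wz": 1.575, "fingers": 0}
    - {"x": -525, "y": -555, "z": 0, "wz": 1.575, "fingers": 0}
    - {"x": -525, "y": -555, "z": 0, "wz": 1.575, "fingers": 0}
    - {"x": -525, "y": -555, "z": 0, "wz": 1.575, "fingers": 0}

```text
invalid input
```

```bash
python3 -c "
from h import *
to((0,-210,120),(0,-210,54))"
```

```text
t 0.3 jig tcp [-527.6  342.8  231. ] F [ 0.05 -0.8  -0.07] q [ 1.23  0.38  0.08  1.27 -0.    1.46]
tool axes in jig [-1.0, -0.004, -0.0] [-0.004, 1.0, -0.001] [0.0, -0.001, -1.0]
(0, -210, 120) -> [-525.5 -554.7  111.3]
(0, -210, 54) -> [-525.5 -554.7  177.3]
```

Call:
move_arm:
  series:
    - {"x": -40, "y": -40, "z": 0, "wx": 0, "wy": 0, "wz": 0.1, "fingers": 0}
  force: 20

```text
clock: 0.38
tool_pos: [152.0, 528.1, 230.1]
tool_rot: [-0.001, 0.163, 0.987, 0.001]
wrist_force: [2.0, 0.5, -0.2]
opening: 0.885
```

```bash
python3 -c "
from h import *
to((0,-210,230))"
```

```text
t 0.3833 jig tcp [-500.9  317.   230.1] F [ 1.98  0.49 -0.22] q [1.17 0.32 0.   1.25 0.   1.5 ]
tool axes in jig [-0.996, 0.092, -0.002] [0.092, 0.996, 0.002] [0.002, 0.002, -1.0]
(0, -210, 230) -> [-547.2 -478.7   -2.1]
```

Call:
move_arm:
  series:
    - {"x": -547, "y": -479, "z": -2, "wx": 0, "wy": 0, "wz": 0.1, "fingers": 0}
    - {"x": -547, "y": -479, "z": -2, "wx": 0, "wy": 0, "wz": 0.2, "fingers": 0}
    - {"x": -547, "y": -479, "z": -2, "wx": 0, "wy": 0, "wz": 0.3, "fingers": 0}
    - {"x": -547, "y": -479, "z": -2, "wx": 0, "wy": 0, "wz": 0.4, "fingers": 0}
    - {"x": -547, "y": -479, "z": -2, "wx": 0, "wy": 0, "wz": 0.5, "fingers": 0}
    - {"x": -547, "y": -479, "z": -2, "wx": 0, "wy": 0, "wz": 0.6, "fingers": 0}
    - {"x": -547, "y": -479, "z": -2, "wx": 0, "wy": 0, "wz": 0.7, "fingers": 0}
    - {"x": -547, "y": -479, "z": -2, "wx": 0, "wy": 0, "wz": 0.8, "fingers": 0}
    - {"x": -547, "y": -479, "z": -2, "wx": 0, "wy": 0, "wz": 0.9, "fingers": 0}
    - {"x": -547, "y": -479, "z": -2, "wx": 0, "wy": 0, "wz": 1.0, "fingers": 0}
    - {"x": -547, "y": -479, "z": -2, "wx": 0, "wy": 0, "wz": 1.1, "fingers": 0}
    - {"x": -547, "y": -479, "z": -2, "wx": 0, "wy": 0, "wz": 1.2, "fingers": 0}
    - {"x": -547, "y": -479, "z": -2, "wx": 0, "wy": 0, "wz": 1.3, "fingers": 0}
    - {"x": -547, "y": -479, "z": -2, "wx": 0, "wy": 0, "wz": 1.4, "fingers": 0}
    - {"x": -547, "y": -479, "z": -2, "wx": 0, "wy": 0, "wz": 1.475, "fingers": 0}
    - {"x": -547, "y": -479, "z": -2, "wx": 0, "wy": 0, "wz": 1.475, "fingers": 0}
    - {"x": -547, "y": -479, "z": -2, "wx": 0, "wy": 0, "wz": 1.475, "fingers": 0}
    - {"x": -547, "y": -479, "z": -2, "wx": 0, "wy": 0, "wz": 1.475, "fingers": 0}
  force: 20

```text
clock: 1.88
tool_pos: [518.1, -106.5, 229.6]
tool_rot: [0.0, 0.786, 0.619, 0.0]
wrist_force: [0.7, -0.2, 0.8]
opening: -0.0
```

```bash
python3 -c "
from h import *
to((0,-210,120),(0,-210,54))"
```

```text
t 1.8833 jig tcp [   3.3 -214.6  229.6] F [ 0.73 -0.23  0.76] q [-0.32  0.28 -0.06  1.23  0.    1.48]
tool axes in jig [0.001, 1.0, 0.0] [1.0, -0.001, 0.0] [0.0, 0.0, -1.0]
(0, -210, 120) -> [  4.6  -3.3 109.6]
(0, -210, 54) -> [  4.6  -3.3 175.6]
```

Call:
move_arm:
  series:
    - {"x": 0, "y": -3, "z": 40, "wx": 0, "wy": 0, "wz": 0, "fingers": 0}
    - {"x": 0, "y": -3, "z": 80, "wx": 0, "wy": 0, "wz": 0, "fingers": 0}
    - {"x": 0, "y": -3, "z": 115, "wx": 0, "wy": 0, "wz": 0, "fingers": 0}
    - {"x": 0, "y": -3, "z": 145, "wx": 0, "wy": 0, "wz": 0, "fingers": 0}
    - {"x": 0, "y": -3, "z": 165, "wx": 0, "wy": 0, "wz": 0, "fingers": 0}
    - {"x": 0, "y": -3, "z": 175, "wx": 0, "wy": 0, "wz": 0, "fingers": 0}
    - {"x": 0, "y": -3, "z": 175, "wx": 0, "wy": 0, "wz": 0, "fingers": 0}
    - {"x": 0, "y": -3, "z": 175, "wx": 0, "wy": 0, "wz": 0, "fingers": 0}

```text
clock: 2.55
tool_pos: [515.4, -105.8, 55.0]
tool_rot: [-0.0, 0.786, 0.619, 0.0]
wrist_force: [0.1, -0.2, -0.8]
opening: 0.001
```

```bash
python3 -c "
from h import *
to((0,-186,54))
for n,(x0,y0,x1,y1) in (('top',(280,180,400,300)),('scene',(220,190,380,310))):
    f=grab_frame(n);cv2.imwrite(f'pics/{n}_2.png',cv2.resize(f['image'][y0:y1,x0:x1],None,fx=4,fy=4,interpolation=2))
"
```

```text
t 2.55 jig tcp [   0.5 -214.6   55. ] F [ 0.12 -0.22 -0.78] q [-0.32  0.4  -0.36  0.8   0.    1.48]
tool axes in jig [0.001, 1.0, 0.0] [1.0, -0.001, 0.0] [0.0, 0.0, -1.0]
(0, -186, 54) -> [28.6 -0.5  1. ]
```

View pics/top_2.png

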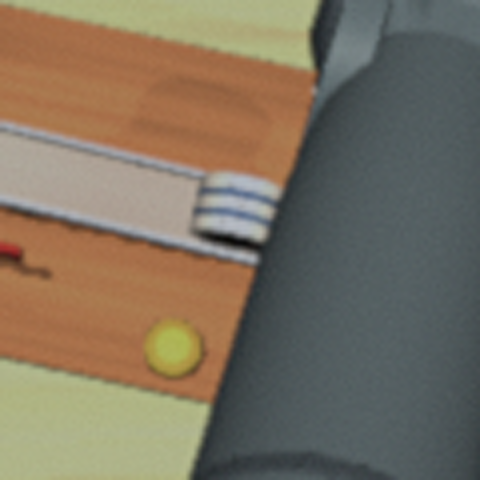

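View pics/scene_2.png

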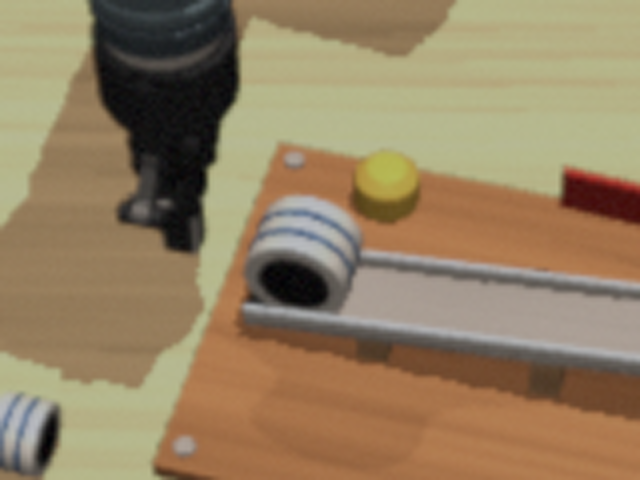

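Images show the shut fingers just downhill of the spacer and in line with the gutter, with the post cap clear. Starting the slow push.

Call:
move_arm:
  series:
    - {"x": 8, "y": 0, "z": 0, "wx": 0, "wy": 0, "wz": 0, "fingers": 0}
    - {"x": 15, "y": 0, "z": 0, "wx": 0, "wy": 0, "wz": 0, "fingers": 0}
    - {"x": 20, "y": 0, "z": 0, "wx": 0, "wy": 0, "wz": 0, "fingers": 0}
    - {"x": 24, "y": 0, "z": 0, "wx": 0, "wy": 0, "wz": 0, "fingers": 0}
    - {"x": 27, "y": 0, "z": 0, "wx": 0, "wy": 0, "wz": 0, "fingers": 0}
    - {"x": 30, "y": 0, "z": 0, "wx": 0, "wy": 0, "wz": 0, "fingers": 0}
    - {"x": 33, "y": 0, "z": -0.5, "wx": 0, "wy": 0, "wz": 0, "fingers": 0}
    - {"x": 36, "y": 0, "z": -1, "wx": 0, "wy": 0, "wz": 0, "fingers": 0}
    - {"x": 40, "y": 0, "z": -1.5, "wx": 0, "wy": 0, "wz": 0, "fingers": 0}
    - {"x": 44, "y": 0, "z": -2, "wx": 0, "wy": 0, "wz": 0, "fingers": 0}
    - {"x": 48, "y": 0, "z": -2.5, "wx": 0, "wy": 0, "wz": 0, "fingers": 0}
    - {"x": 52, "y": 0, "z": -3, "wx": 0, "wy": 0, "wz": 0, "fingers": 0}

```text
clock: 3.65
tool_pos: [529.0, -55.3, 59.4]
tool_rot: [0.001, 0.786, 0.619, 0.001]
wrist_force: [-0.1, -1.8, 0.7]
opening: -0.001
```

```bash
cat > look.py <<'E'
from h import *
import sys
to()
for n,(x0,y0,x1,y1) in (('scene',(240,200,440,350)),):
    f=grab_frame(n);cv2.imwrite(f'pics/{n}_{sys.argv[1]}.png',cv2.resize(f['image'][y0:y1,x0:x1],None,fx=3,fy=3,interpolation=2))
E
python3 look.py 3
```

```text
t 3.65 jig tcp [   2.  -162.3   59.4] F [-0.08 -1.84  0.66] q [-0.22  0.41 -0.35  0.82 -0.    1.58]
tool axes in jig [0.001, 1.0, 0.003] [1.0, -0.001, -0.0] [-0.0, 0.003, -1.0]
```

View pics/scene_3.png

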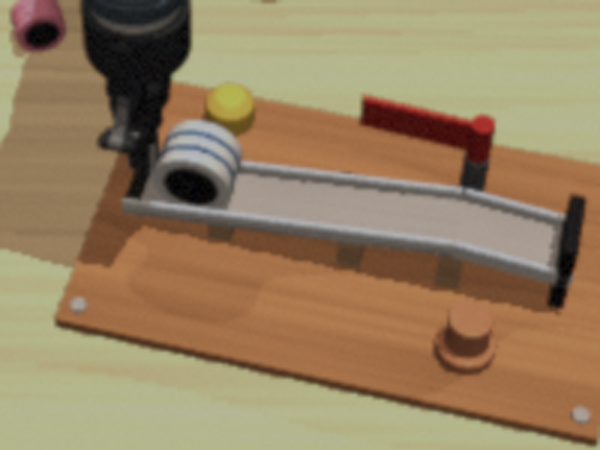

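Spacer is rolling up ahead of the fingertip (crop px 197,165). Continuing.

Call:
move_arm:
  series:
    - {"x": 4, "y": 0, "z": 0, "wx": 0, "wy": 0, "wz": 0, "fingers": 0}
    - {"x": 8, "y": 0, "z": 0, "wx": 0, "wy": 0, "wz": 0, "fingers": 0}
    - {"x": 12, "y": 0, "z": 0, "wx": 0, "wy": 0, "wz": 0, "fingers": 0}
    - {"x": 16, "y": 0, "z": 0, "wx": 0, "wy": 0, "wz": 0, "fingers": 0}
    - {"x": 20, "y": 0, "z": 0, "wx": 0, "wy": 0, "wz": 0, "fingers": 0}
    - {"x": 24, "y": 0, "z": 0, "wx": 0, "wy": 0, "wz": 0, "fingers": 0}
    - {"x": 28, "y": 0, "z": -0.5, "wx": 0, "wy": 0, "wz": 0, "fingers": 0}
    - {"x": 32, "y": 0, "z": -1, "wx": 0, "wy": 0, "wz": 0, "fingers": 0}
    - {"x": 36, "y": 0, "z": -1.5, "wx": 0, "wy": 0, "wz": 0, "fingers": 0}
    - {"x": 40, "y": 0, "z": -2, "wx": 0, "wy": 0, "wz": 0, "fingers": 0}
    - {"x": 44, "y": 0, "z": -2.5, "wx": 0, "wy": 0, "wz": 0, "fingers": 0}
    - {"x": 48, "y": 0, "z": -3, "wx": 0, "wy": 0, "wz": 0, "fingers": 0}
    - {"x": 52, "y": 0, "z": -3.5, "wx": 0, "wy": 0, "wz": 0, "fingers": 0}
    - {"x": 56, "y": 0, "z": -4, "wx": 0, "wy": 0, "wz": 0, "fingers": 0}
    - {"x": 60, "y": 0, "z": -4.5, "wx": 0, "wy": 0, "wz": 0, "fingers": 0}
    - {"x": 64, "y": 0, "z": -5, "wx": 0, "wy": 0, "wz": 0, "fingers": 0}
    - {"x": 68, "y": 0, "z": -5.5, "wx": 0, "wy": 0, "wz": 0, "fingers": 0}
    - {"x": 72, "y": 0, "z": -6, "wx": 0, "wy": 0, "wz": 0, "fingers": 0}
    - {"x": 76, "y": 0, "z": -6.5, "wx": 0, "wy": 0, "wz": 0, "fingers": 0}
    - {"x": 80, "y": 0, "z": -7, "wx": 0, "wy": 0, "wz": 0, "fingers": 0}

```text
clock: 5.37
tool_pos: [548.0, 23.6, 66.6]
tool_rot: [0.001, 0.785, 0.619, 0.001]
wrist_force: [-0.8, -1.3, 0.8]
opening: 0.001
```

```bash
python3 look.py 4
```

```text
t 5.3667 jig tcp [  2.  -81.1  66.6] F [-0.78 -1.35  0.85] q [-0.07  0.43 -0.29  0.85  0.    1.73]
tool axes in jig [-0.0, 1.0, 0.004] [1.0, 0.0, 0.001] [0.001, 0.004, -1.0]
```

View pics/scene_4.png

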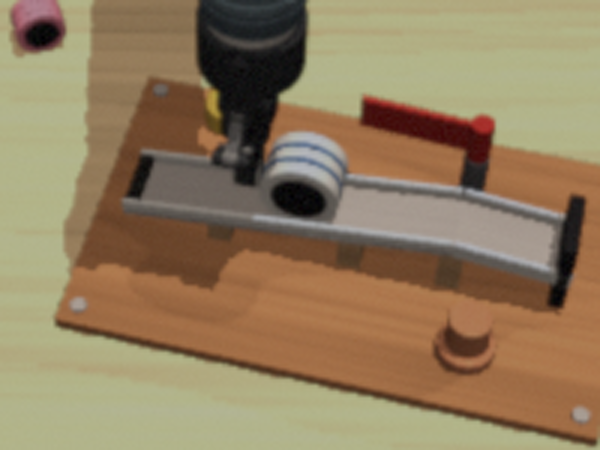

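Spacer has rolled steadily to about mid-gutter (crop px 300,195), in contact with the finger. Continuing.

Call:
move_arm:
  series:
    - {"x": 4, "y": 0, "z": 0, "wx": 0, "wy": 0, "wz": 0, "fingers": 0}
    - {"x": 8, "y": 0, "z": -0.5, "wx": 0, "wy": 0, "wz": 0, "fingers": 0}
    - {"x": 12, "y": 0, "z": -1, "wx": 0, "wy": 0, "wz": 0, "fingers": 0}
    - {"x": 16, "y": 0, "z": -1.5, "wx": 0, "wy": 0, "wz": 0, "fingers": 0}
    - {"x": 20, "y": 0, "z": -2, "wx": 0, "wy": 0, "wz": 0, "fingers": 0}
    - {"x": 24, "y": 0, "z": -2.5, "wx": 0, "wy": 0, "wz": 0, "fingers": 0}
    - {"x": 28, "y": 0, "z": -3, "wx": 0, "wy": 0, "wz": 0, "fingers": 0}
    - {"x": 32, "y": 0, "z": -3.5, "wx": 0, "wy": 0, "wz": 0, "fingers": 0}
    - {"x": 36, "y": 0, "z": -4, "wx": 0, "wy": 0, "wz": 0, "fingers": 0}
    - {"x": 40, "y": 0, "z": -4.5, "wx": 0, "wy": 0, "wz": 0, "fingers": 0}
    - {"x": 44, "y": 0, "z": -5, "wx": 0, "wy": 0, "wz": 0, "fingers": 0}
    - {"x": 48, "y": 0, "z": -5.5, "wx": 0, "wy": 0, "wz": 0, "fingers": 0}
    - {"x": 52, "y": 0, "z": -6, "wx": 0, "wy": 0, "wz": 0, "fingers": 0}
    - {"x": 56, "y": 0, "z": -6.5, "wx": 0, "wy": 0, "wz": 0, "fingers": 0}
    - {"x": 60, "y": 0, "z": -7, "wx": 0, "wy": 0, "wz": 0, "fingers": 0}
    - {"x": 64, "y": 0, "z": -7.5, "wx": 0, "wy": 0, "wz": 0, "fingers": 0}
    - {"x": 68, "y": 0, "z": -8, "wx": 0, "wy": 0, "wz": 0, "fingers": 0}
    - {"x": 72, "y": 0, "z": -8.5, "wx": 0, "wy": 0, "wz": 0, "fingers": 0}
    - {"x": 76, "y": 0, "z": -9, "wx": 0, "wy": 0, "wz": 0, "fingers": 0}
    - {"x": 80, "y": 0, "z": -9.5, "wx": 0, "wy": 0, "wz": 0, "fingers": 0}

```text
clock: 7.08
tool_pos: [566.9, 102.6, 76.4]
tool_rot: [0.001, 0.785, 0.619, 0.002]
wrist_force: [-0.7, -1.1, 0.1]
opening: -0.0
```

```bash
python3 look.py 5
```

```text
t 7.0833 jig tcp [ 1.9  0.  76.4] F [-0.68 -1.07  0.12] q [ 0.07  0.47 -0.2   0.9   0.    1.87]
tool axes in jig [-0.001, 1.0, 0.004] [1.0, 0.001, 0.002] [0.002, 0.004, -1.0]
```

View pics/scene_5.png

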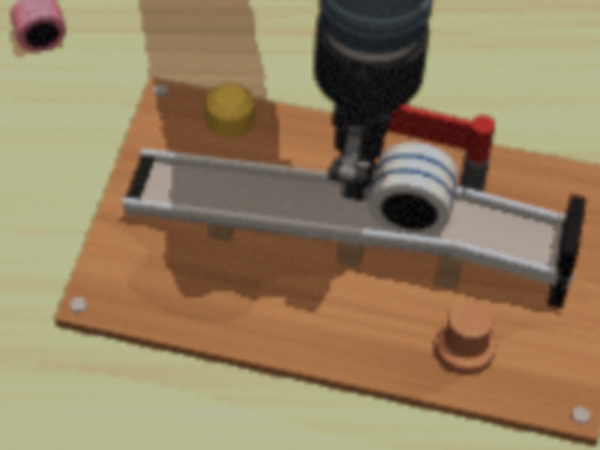

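Spacer is nearing the crest (crop px 412,195). I'll ease it over more slowly and keep following it.

Call:
move_arm:
  series:
    - {"x": 3, "y": 0, "z": 0, "wx": 0, "wy": 0, "wz": 0, "fingers": 0}
    - {"x": 6, "y": 0, "z": -0.5, "wx": 0, "wy": 0, "wz": 0, "fingers": 0}
    - {"x": 9, "y": 0, "z": -1, "wx": 0, "wy": 0, "wz": 0, "fingers": 0}
    - {"x": 12, "y": 0, "z": -1.5, "wx": 0, "wy": 0, "wz": 0, "fingers": 0}
    - {"x": 15, "y": 0, "z": -2, "wx": 0, "wy": 0, "wz": 0, "fingers": 0}
    - {"x": 18, "y": 0, "z": -2, "wx": 0, "wy": 0, "wz": 0, "fingers": 0}
    - {"x": 21, "y": 0, "z": -2.5, "wx": 0, "wy": 0, "wz": 0, "fingers": 0}
    - {"x": 24, "y": 0, "z": -3, "wx": 0, "wy": 0, "wz": 0, "fingers": 0}
    - {"x": 27, "y": 0, "z": -3, "wx": 0, "wy": 0, "wz": 0, "fingers": 0}
    - {"x": 30, "y": 0, "z": -3, "wx": 0, "wy": 0, "wz": 0, "fingers": 0}
    - {"x": 33, "y": 0, "z": -3, "wx": 0, "wy": 0, "wz": 0, "fingers": 0}
    - {"x": 36, "y": 0, "z": -3, "wx": 0, "wy": 0, "wz": 0, "fingers": 0}
    - {"x": 39, "y": 0, "z": -3, "wx": 0, "wy": 0, "wz": 0, "fingers": 0}
    - {"x": 42, "y": 0, "z": -3, "wx": 0, "wy": 0, "wz": 0, "fingers": 0}
    - {"x": 45, "y": 0, "z": -3, "wx": 0, "wy": 0, "wz": 0, "fingers": 0}
    - {"x": 48, "y": 0, "z": -3, "wx": 0, "wy": 0, "wz": 0, "fingers": 0}
    - {"x": 51, "y": 0, "z": -3, "wx": 0, "wy": 0, "wz": 0, "fingers": 0}
    - {"x": 54, "y": 0, "z": -3, "wx": 0, "wy": 0, "wz": 0, "fingers": 0}
    - {"x": 57, "y": 0, "z": -3, "wx": 0, "wy": 0, "wz": 0, "fingers": 0}
    - {"x": 60, "y": 0, "z": -3, "wx": 0, "wy": 0, "wz": 0, "fingers": 0}

```text
clock: 8.8
tool_pos: [581.1, 162.1, 79.7]
tool_rot: [0.001, 0.785, 0.62, 0.002]
wrist_force: [-0.3, 0.2, -0.1]
opening: 0.003
```

```bash
python3 look.py 6
```

```text
t 8.8 jig tcp [ 1.9 61.2 79.7] F [-0.28  0.21 -0.15] q [ 0.17  0.51 -0.11  0.94  0.    1.97]
tool axes in jig [-0.001, 1.0, 0.004] [1.0, 0.001, 0.003] [0.003, 0.004, -1.0]
```

View pics/scene_6.png

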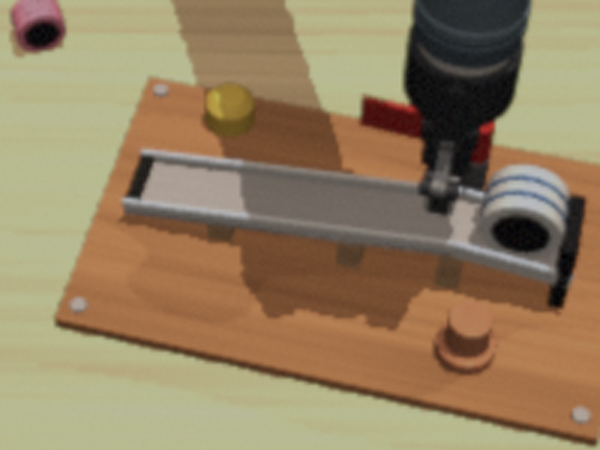

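Spacer is resting against the stop (crop px 520,215) with a gap to the finger. Next I'll lift clear over the keeper and come down on its robot side.

Call:
move_arm:
  series:
    - {"x": -8, "y": 0, "z": -20, "wx": 0, "wy": 0, "wz": 0, "fingers": 0}
    - {"x": -15, "y": 0, "z": -50, "wx": 0, "wy": 0, "wz": 0, "fingers": 0}
    - {"x": -20, "y": 0, "z": -80, "wx": 0, "wy": 0, "wz": 0, "fingers": 0}
    - {"x": -25, "y": -10, "z": -85, "wx": 0, "wy": 0, "wz": 0, "fingers": 0}
    - {"x": -30, "y": -40, "z": -85, "wx": 0, "wy": 0, "wz": 0, "fingers": 0}
    - {"x": -35, "y": -75, "z": -85, "wx": 0, "wy": 0, "wz": 0, "fingers": 0}
    - {"x": -40, "y": -105, "z": -85, "wx": 0, "wy": 0, "wz": 0, "fingers": 0}
    - {"x": -40, "y": -112, "z": -85, "wx": 0, "wy": 0, "wz": 0, "fingers": 0}
    - {"x": -40, "y": -112, "z": -80, "wx": 0, "wy": 0, "wz": 0, "fingers": 0}
    - {"x": -40, "y": -112, "z": -50, "wx": 0, "wy": 0, "wz": 0, "fingers": 0}
    - {"x": -40, "y": -112, "z": -20, "wx": 0, "wy": 0, "wz": 0, "fingers": 0}
    - {"x": -40, "y": -112, "z": -3, "wx": 0, "wy": 0, "wz": 0, "fingers": 0}
    - {"x": -40, "y": -112, "z": -3, "wx": 0, "wy": 0, "wz": 0, "fingers": 0}

```text
clock: 9.93
tool_pos: [461.4, 149.0, 78.4]
tool_rot: [-0.001, 0.785, 0.62, -0.0]
wrist_force: [-0.8, 0.2, 0.4]
opening: -0.001
```

```bash
python3 look.py 7; python3 - <<'E'
from h import *
f=grab_frame("scene");hsv=cv2.cvtColor(f["image"],cv2.COLOR_BGR2HSV)
m=cv2.inRange(hsv,(0,180,70),(4,255,255))|cv2.inRange(hsv,(174,180,70),(180,255,255))
k=np.zeros_like(m);k[215:270,340:430]=m[215:270,340:430]
c=max(cv2.findContours(k,0,2)[0],key=cv2.contourArea);print(cv2.boundingRect(c))
for s in range(-4,3): 
  t=s*.1;print(t,proj(f,j2w([(-60+92*np.sin(t),79-92*np.cos(t),104)])).round(1))
E
```

```text
t 9.9333 jig tcp [-111.5   20.5   78.4] F [-0.83  0.22  0.38] q [ 0.18  0.31 -0.44  0.82  0.    1.99]
tool axes in jig [-0.001, 1.0, -0.001] [1.0, 0.001, 0.001] [0.001, -0.001, -1.0]
(361, 233, 43, 21)
-0.4 [[366.2 222.9]]
-0.30000000000000004 [[364.1 225.4]]
-0.2 [[362.3 228. ]]
-0.1 [[360.9 230.8]]
0.0 [[359.9 233.7]]
0.1 [[359.3 236.8]]
0.2 [[359.1 239.9]]
```

View pics/scene_7.png

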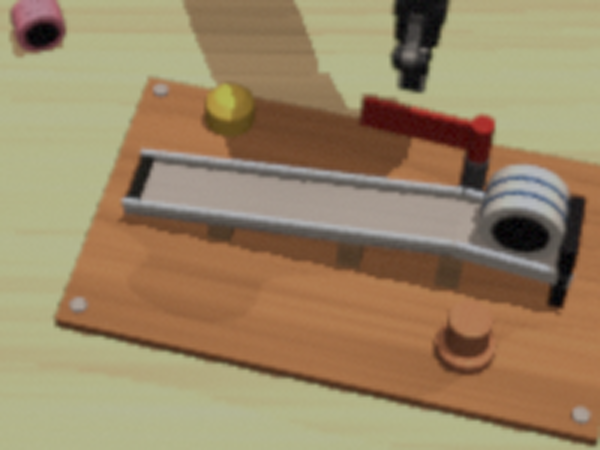

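Keeper is about -0.05 rad and still open (free end crop px 363,105), the spacer is seated, and the finger is on the keeper's robot side. Working out the arc for the push.

```bash
python3 - <<'E'
from h import *
o,R=st();p=w2j(o["tool_pos"])
for t in np.r_[-.1,np.arange(0,1.61,.1),1.57]:
    s=3+14.5*np.cos(t)+11*np.sin(t)
    P=np.array([-60+62*np.sin(t)-s*np.cos(t),79-62*np.cos(t)-s*np.sin(t)])
    print(t.round(2),"tool x %.1f y %.1f"%(P[1]-p[1],P[0]-p[0]))
E
```

```text
-0.1 tool x -2.6 y 26.9
0.0 tool x -4.5 y 31.8
0.1 tool x -6.1 y 37.1
0.2 tool x -7.1 y 42.6
0.3 tool x -7.7 y 48.4
0.4 tool x -7.7 y 54.5
0.5 tool x -7.0 y 60.6
0.6 tool x -5.6 y 66.8
0.7 tool x -3.6 y 73.1
0.8 tool x -0.8 y 79.2
0.9 tool x 2.8 y 85.1
1.0 tool x 7.1 y 90.6
1.1 tool x 12.1 y 95.8
1.2 tool x 17.8 y 100.4
1.3 tool x 24.1 y 104.4
1.4 tool x 30.9 y 107.6
1.5 tool x 38.1 y 110.1
1.6 tool x 45.7 y 111.7
1.57 tool x 43.4 y 111.3
```

Call:
move_arm:
  series:
    - {"x": -4, "y": 10, "z": -2, "wx": 0, "wy": 0, "wz": 0, "fingers": 0}
    - {"x": -5, "y": 20, "z": -3, "wx": 0, "wy": 0, "wz": 0, "fingers": 0}
    - {"x": -5, "y": 27, "z": -3, "wx": 0, "wy": 0, "wz": 0, "fingers": 0}
    - {"x": -5, "y": 32, "z": -3, "wx": 0, "wy": 0, "wz": 0, "fingers": 0}
    - {"x": -6, "y": 37, "z": -3, "wx": 0, "wy": 0, "wz": 0, "fingers": 0}
    - {"x": -7, "y": 43, "z": -3, "wx": 0, "wy": 0, "wz": 0, "fingers": 0}
    - {"x": -8, "y": 48, "z": -3, "wx": 0, "wy": 0, "wz": 0, "fingers": 0}
    - {"x": -8, "y": 54, "z": -3, "wx": 0, "wy": 0, "wz": 0, "fingers": 0}
    - {"x": -7, "y": 61, "z": -3, "wx": 0, "wy": 0, "wz": 0, "fingers": 0}
    - {"x": -6, "y": 67, "z": -3, "wx": 0, "wy": 0, "wz": 0, "fingers": 0}
    - {"x": -4, "y": 73, "z": -3, "wx": 0, "wy": 0, "wz": 0, "fingers": 0}
    - {"x": -1, "y": 79, "z": -3, "wx": 0, "wy": 0, "wz": 0, "fingers": 0}
    - {"x": 3, "y": 85, "z": -3, "wx": 0, "wy": 0, "wz": 0, "fingers": 0}
    - {"x": 7, "y": 91, "z": -3, "wx": 0, "wy": 0, "wz": 0, "fingers": 0}
    - {"x": 12, "y": 96, "z": -3, "wx": 0, "wy": 0, "wz": 0, "fingers": 0}
    - {"x": 18, "y": 100, "z": -3, "wx": 0, "wy": 0, "wz": 0, "fingers": 0}

```text
clock: 11.37
tool_pos: [565.9, 144.0, 85.2]
tool_rot: [0.001, 0.785, 0.62, 0.002]
wrist_force: [-1.6, 0.3, -0.5]
opening: 0.001
```

```bash
python3 look.py 8
```

```text
t 11.3667 jig tcp [-8.7 40.1 85.2] F [-1.63  0.32 -0.54] q [ 0.14  0.47 -0.16  0.93  0.    1.94]
tool axes in jig [-0.001, 1.0, 0.003] [1.0, 0.001, 0.003] [0.003, 0.003, -1.0]
```

View pics/scene_8.png

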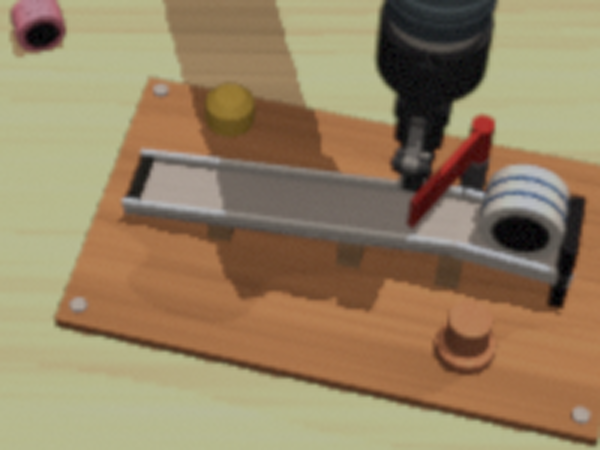

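Keeper is about two thirds shut and following (end at crop px 415,220). Continuing gently.

Call:
move_arm:
  series:
    - {"x": 4, "y": 3, "z": 0, "wx": 0, "wy": 0, "wz": 0, "fingers": 0}
    - {"x": 8, "y": 6, "z": 0, "wx": 0, "wy": 0, "wz": 0, "fingers": 0}
    - {"x": 12, "y": 8, "z": 0, "wx": 0, "wy": 0, "wz": 0, "fingers": 0}
    - {"x": 16, "y": 10, "z": 0, "wx": 0, "wy": 0, "wz": 0, "fingers": 0}
    - {"x": 19, "y": 11, "z": 0, "wx": 0, "wy": 0, "wz": 0, "fingers": 0}
    - {"x": 22, "y": 12, "z": 0, "wx": 0, "wy": 0, "wz": 0, "fingers": 0}
    - {"x": 24, "y": 12, "z": 0, "wx": 0, "wy": 0, "wz": 0, "fingers": 0}
    - {"x": 24, "y": 12, "z": 0, "wx": 0, "wy": 0, "wz": 0, "fingers": 0}

```text
clock: 12.08
tool_pos: [584.6, 166.0, 85.6]
tool_rot: [0.001, 0.785, 0.62, 0.003]
wrist_force: [0.0, 0.5, 0.3]
opening: -0.004
```

```bash
python3 look.py 9
```

```text
t 12.0833 jig tcp [ 4.4 65.9 85.6] F [0.01 0.5  0.3 ] q [ 0.17  0.51 -0.09  0.96  0.    1.98]
tool axes in jig [-0.002, 1.0, 0.005] [1.0, 0.002, 0.004] [0.004, 0.005, -1.0]
```

View pics/scene_9.png

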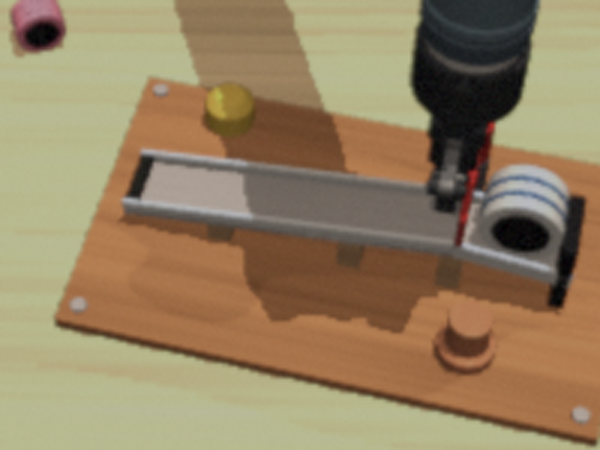

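Almost across (end crop px 460,243). Nudging on to feel for the end stop.

Call:
move_arm:
  series:
    - {"x": 1, "y": 0, "z": 0, "wx": 0, "wy": 0, "wz": 0, "fingers": 0}
    - {"x": 2, "y": 0, "z": 0, "wx": 0, "wy": 0, "wz": 0, "fingers": 0}
    - {"x": 3, "y": 0, "z": 0, "wx": 0, "wy": 0, "wz": 0, "fingers": 0}
    - {"x": 4, "y": 0, "z": 0, "wx": 0, "wy": 0, "wz": 0, "fingers": 0}
    - {"x": 4, "y": 0, "z": 0, "wx": 0, "wy": 0, "wz": 0, "fingers": 0}

```text
clock: 12.55
tool_pos: [584.8, 166.9, 85.7]
tool_rot: [0.003, 0.785, 0.619, 0.001]
wrist_force: [-1.6, -8.5, 3.6]
opening: -0.0
```

```bash
python3 -c "
from h import *
to()"
```

```text
t 12.55 jig tcp [ 4.4 66.8 85.7] F [-1.62 -8.49  3.64] q [ 0.18  0.52 -0.09  0.96 -0.    1.98]
tool axes in jig [-0.001, 1.0, 0.006] [1.0, 0.001, -0.002] [-0.002, 0.006, -1.0]
```

Force rose to 8.5 N while the finger moved only 1 mm, so the keeper is at its end stop. Now I'll back off, clear the view and check.

Call:
move_arm:
  series:
    - {"x": -5, "y": 0, "z": 0, "wx": 0, "wy": 0, "wz": 0, "fingers": 0}
    - {"x": -20, "y": 0, "z": -5, "wx": 0, "wy": 0, "wz": 0, "fingers": 0}
    - {"x": -35, "y": 0, "z": -30, "wx": 0, "wy": 0, "wz": 0, "fingers": 0}
    - {"x": -50, "y": -10, "z": -70, "wx": 0, "wy": 0, "wz": 0, "fingers": 0}
    - {"x": -70, "y": -30, "z": -110, "wx": 0, "wy": 0, "wz": 0, "fingers": 0}
    - {"x": -100, "y": -50, "z": -120, "wx": 0, "wy": 0, "wz": 0, "fingers": 0}
    - {"x": -130, "y": -70, "z": -120, "wx": 0, "wy": 0, "wz": 0, "fingers": 0}
    - {"x": -160, "y": -90, "z": -120, "wx": 0, "wy": 0, "wz": 0, "fingers": 0}
    - {"x": -190, "y": -100, "z": -120, "wx": 0, "wy": 0, "wz": 0, "fingers": 0}
    - {"x": -220, "y": -110, "z": -120, "wx": 0, "wy": 0, "wz": 0, "fingers": 0}
    - {"x": -220, "y": -110, "z": -120, "wx": 0, "wy": 0, "wz": 0, "fingers": 0}

```text
clock: 13.47
tool_pos: [422.9, -24.4, 205.9]
tool_rot: [0.003, 0.787, 0.617, 0.0]
wrist_force: [0.1, 0.9, -0.2]
opening: -0.001
```

```bash
python3 look.py 10; python3 - <<'E'
from h import *
f=grab_frame("top");cv2.imwrite("pics/top_10.png",cv2.resize(f["image"][150:300,190:390],None,fx=3,fy=3,interpolation=2))
for n in("top","scene"):
    f=grab_frame(n);print(n,"in 3x crop:",((proj(f,j2w([(-60,79,104),(32,79,104),(0,120,83)]))-([190,150] if n=="top" else [240,200])+.5)*3).round(0).tolist())
E
```

```text
t 13.4667 jig tcp [-108.4 -157.1  205.9] F [ 0.08  0.85 -0.22] q [-0.21  0.08 -0.37  1.12 -0.    1.61]
tool axes in jig [0.005, 1.0, 0.005] [1.0, -0.005, -0.003] [-0.003, 0.005, -1.0]
top in 3x crop: [[185.0, 248.0], [211.0, 149.0], [161.0, 179.0]]
scene in 3x crop: [[484.0, 126.0], [464.0, 223.0], [524.0, 218.0]]
```

View pics/scene_10.png

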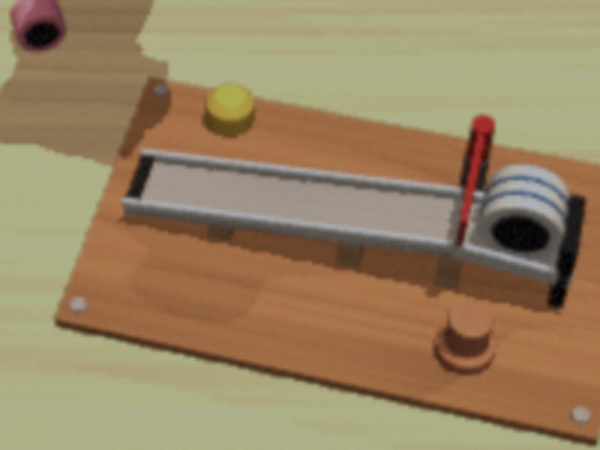

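View pics/top_10.png

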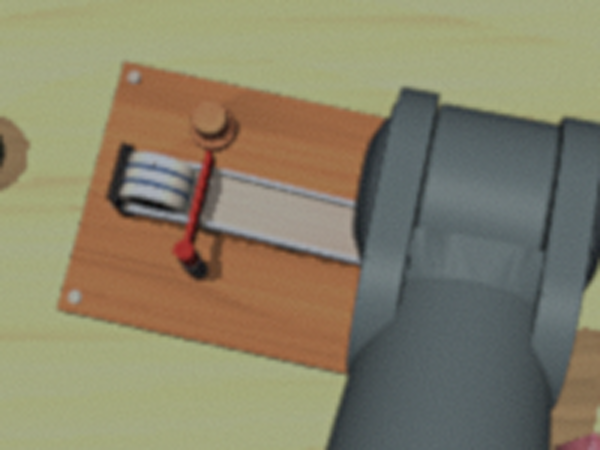

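Both views show the keeper straight across the gutter: its end is at top crop px 209,152 against 211,149 expected, and in the scene view its upper end is on the predicted line. The spacer sits at the stop (top 157,180 against 161,179 expected). The bush and post cap have not moved. Handing in.

```bash
python3 -c "
from bench import *
print(job_done())"
```

```text
the job is handed in; nothing more can be done
None
```

With the shut fingertips I rolled the blue-banded spacer up the gutter at about 48 mm/s, slowing to 36 mm/s over the crest. It rolled the last bit by itself and came to rest against the black stop. I then came down on the robot side of the red keeper and swung it shut; at the end stop the force rose to 8.5 N while the finger moved only about 1 mm. I handed in soon after 13.5 s of the 58 s allowed.

The last checks, with the arm clear, agreed within 2–3 mm with where things should be:
- **Keeper:** in the top view its free end was at crop pixel (209,152), against (211,149) predicted for fully shut.
- **Spacer:** in the top view it was at (157,180), against (161,179) predicted for the seat. It had not moved since it first came to rest.
- **Bystanders:** the bush and post cap looked unmoved by eye. I did not re-measure the bottle, mug, tape or screwdriver, but the arm's path stayed away from them.

Two things went differently from plan: the first move call was refused as invalid input (no motion resulted), and the keeper lagged my planned arc. I finished closing it by feel and by looking.

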